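Cover the bead case

ROBOT

A 6-joint arm with a two-finger parallel gripper is mounted at the origin on the work surface. World frame = base frame: x ahead of the robot, y to its left, z up, the work surface at z = 0. Lengths are in m, angles in rad, forces in N, time in s.
With the tool pointing down it reaches from about 0.4 to 0.925 m from the base axis. Payload 12.5 kg.
Tool frame: the origin (TCP) lies on the centre line of the jaws, within the pads' length; the fingertips stand 22 mm ahead of it and the grasp point (between the pads) lies 3 mm ahead of it; z points along the fingers, y is the direction in which the jaws open and shut (so a half turn about z gives the same grasp; the last joint's range is limited). The gripper opens to 95 mm and grips with 3 to 60 N. Pads are 20 mm wide; open, the fingers measure 119 mm over their backs; the gripper's body (75 mm by 180 mm) begins 59 mm behind the grasp point.
Start: joints at [1.144, 0.491, 1.559, -0, 1.092, -0.106], TCP at [0.197, 0.593, 0.237] pointing down, gripper open.
Joint ranges: [-3.1, 3.1], [-0.84, 2.19], [0.05, 2.79], [-1.13, 4.28], [0.06, 2.93], [-2.69, 2.69]. Speed limits (rad/s): [2.22, 2.22, 2.79, 3.14, 3.14, 3.14].

INTERFACE

Orientations are given as a unit quaternion [x, y, z, w].
In Python, from bench import sensors, viewer, ticket gives the robot as it stands.
- The arm moves only by the tool servo_tool, never from a script. Its argument "increments" is text: rows parted by semicolons, each of 5 numbers parted by spaces: the finger opening in mm, from 0 to 95.1, then the shift along the world's x, y, z in mm, then the turn about the world's z in rad. A call has 1 to 12 rows; each row is the pose to reach, as a shift and turn from the pose commanded when the call began; what a row does not reach only later rows make up. A row lasts 1/12 s, in which the tool goes at most 41.7 mm and 7.16 degrees, less where a joint would pass 70% of its speed; a pose out of reach is approached as far as the arm can. A call with a gripper value outside its range is refused whole. The fingers move at their own pace and stop on an object; "newtons" is the grip in N (left out, the last holds). Time passes only in rows, so rows that repeat a pose let the fingers close. It gives the time, the measured TCP pose, the force and the opening at its end, in the units of the state.
- sensors.observe(): the state, without advancing time (a new reading comes with each control period).
- viewer.grab_frame(name): name is "side" or "top"; returns (picture, depth): 400x640x3 uint8, red, green, blue; 400x640 float32, m along the optical axis (not along the pixel's ray), 0 where there is no reading.
- viewer.get_calibration(name): a dict with "fx", "fy", "cx", "cy" (pixels), "rvec" (rotation vector, rad) and "tvec" (3), from world to camera coordinates, as OpenCV has them. Camera axes: x right, y down, z forward; pixel columns grow to the right and rows downward; lengths in m; the calibration is good to about 2 mm. A picture is of the moment at which its call begins. get_calibration takes no time and is no camera call.
- ticket.finish_job(): hands the job in, once; it reports no verdict.
Trained networks look in the newest picture that a camera, given by its name, has taken for a name from the list of things; names that differ only in an ending like _2 or _b are one class to them, and where a whole thing is asked for, a point or a joint stands for the part that bears it (a point fixed in the world has none). Each returns a list of dicts, best first, with "confidence" (0 to 1); they miss things now and then, are a little off and sometimes report something else, mostly with a low value. They report only what shows in the picture. A call takes as long as a camera call. They do not tell look-alikes from the thing itself.
- viewer.trace(target, camera): "region" (400x640 bool, what is visible of it) and "pixel" ([column, row] in pixels, amid what is visible of it).
- viewer.landmark_of(target, camera): "pixel" ([column, row] in pixels: a listed point, or the origin of a listed thing).
The state is a dict: "clock": time; "q": joint angles; "dq": joint speeds; "joint_efforts": joint torques, N m; "tcp_pos": TCP position; "eef_rot": TCP orientation; "contact_force": force on the tool from outside, world axes, zero at the start; "ft_torque": the same for the moment, N m; "width": opening from 0.0 (shut) to 1.0 (fully open).
Only numpy, scipy, OpenCV 4.12 (cv2) and the standard library are available. Lean on these libraries where they do the work, as an engineer would, in place of code of your own. Each camera call takes 0.05 s, during which the arm holds its last target. There are 200 camera calls.

TASK

Slide the white cover plate along the channel of its rack until its end sticks out over the rack's open front edge by about a third of its length, still lying flat, then grip it by the overhanging part and lift it off. Lower it gently onto the open black bead case, lying flat on the side walls between the two end walls, square and centred so that all the beads are covered, and let go. Do not drop it or let it fall to the table, do not shove the case about, and leave everything else where it is.

Things in the scene. Friction and masses are not known exactly. Their poses are not given: they have to be found in the camera images.
- cover_center (a point): centre (half-way up) of the flat white cover plate, loose, 62 (x) x 170 (y) x 8 mm (z), about 0.11 kg, both ends and faces alike. Starts flat and lengthwise in the rack's channel, its front end 8 to 33 mm inside the open front edge, 47 to 72 mm of channel free behind it; the side rails leave no room for fingers beside it
- rack: low wooden rack fixed to the table, 94 (x) x 260 (y) x 60 mm tall, origin at centre of underside. On top, 60 mm above the table, a 70 mm wide channel along y between full-length rails 12 mm tall, 12 mm wide. Rear (+y) closed by a 12 mm tall wall, inner face at y = +120 mm; front open, its edge at y = -130 mm, beyond it only the table 60 mm below
- case: open black bead case, loose, 0.7 kg, 50 (x) x 196 mm (y), origin at centre of underside, ends alike. Side walls 40 mm tall, beads lower; end walls 50 mm tall with 180 mm between their inner faces (y = -90 to +90 mm). The cover rests on the side walls between the end walls (its centre 44 mm above the table), 5 mm play at each end, and juts 6 mm past each side wall
- jar: bystander, loose, to be left alone: amber glass jar with brass lid, 52 mm across, 85 mm tall; origin at its underside
- tape: bystander, loose, to be left alone: blue tape roll lying flat, 84 mm across, 24 mm tall; origin at its underside
- brush: bystander, loose, to be left alone: brush 170 mm long, lying on the table
- bottle: bystander, loose, to be left alone: white bottle with red cap, 44 mm across, 100 mm tall; origin at its underside
Mind the look-alikes: they are no part of the job. Of the things like the part that bears cover_center, leave any that is orange; of the rest the smaller one is meant. Of the things shaped like the case, the black one is meant.

How it is judged:
On the way, in this order (a step that is already met when the one before it is completed fails the run):
1. the cover lies flat in the rack and overhangs its open front edge by more than 30 mm (y of cover_center in the frame of rack below -0.075 m and x of cover_center in the frame of rack between -0.02 and 0.02 m and z of cover_center in the frame of rack between 0.0615 and 0.067 m and angle between cover_center's own z axis and vertical below 0.04 rad), for 0.2 s.
2. the fingers hold the cover more than 30 mm above the rack's channel (z of cover_center in the frame of rack above 0.094 m and contact force between the fingers and cover above 0.5 N), for 0.2 s.
At the end, for the whole second after the job is handed in: The cover rests released and still on the case: its centre within 8 mm of the case's centre across and 6.5 mm along, its height within 2.5 mm of seated on the side walls (not riding on an end wall), square to the case within 0.08 rad and level within 0.04 rad; the case stands upright (x of cover_center in the frame of case between -0.008 and 0.008 m and y of cover_center in the frame of case between -0.0065 and 0.0065 m and z of cover_center in the frame of case between 0.0415 and 0.0465 m and angle between the y axis of cover_center and the y axis of case, either way round below 0.08 rad and angle between each of cover_center, case's own z axis and vertical below 0.04 rad and linear speed of each of cover, case below 0.02 m/s and contact force between the fingers and cover below 0.05 N); the robot touches nothing.
It fails at once if the cover falls to the table (its centre below 30 mm) (height (world z) of cover_center below 0.03 m).
It fails at once if the cover is dropped (touching nothing and moving faster than 0.5 m/s, a fall of about 13 mm) (contact force between cover and anything else below 0.02 N and linear speed of cover above 0.5 m/s).
It fails at once if the case is shoved more than 25 mm (distance of case from where it was at the start of the episode above 0.025 m).
It fails at once if a bystander is moved more than 25 mm (distance of any of jar, tape, brush, bottle from where it was at the start of the episode above 0.025 m).
It also fails if it takes over 58 s, if anything falls off the work surface, if the arm or the gripper's body presses on something with over 40 N, if the wrist force passes 120 N, or if a joint passes its speed limit or range.

## Working session

There is one attempt and no reset: what is moved stays moved. The work goes in short steps, Python scripts to look and compute and a tool call to move; the robot and the scene stay as the last step left them, time stands still between calls to the robot, and variables do not carry over. Pictures are saved under pics/ and viewed, about 8 in all and at most 12, crops included, and the job is handed in when it is done.

Besides the shell and the picture viewer there is one more tool, called after ">>>" as a command line: name --argument value ..., lists and objects as JSON in quotes. servo_tool: Moves the arm, as the interface text tells. Its arguments: {"type":"object","properties":{"increments":{"type":"string"},"newtons":{"type":"number"}},"required":["increments"]}

```bash
mkdir -p pics
cat > h.py <<'E'
import numpy as np, cv2
from bench import sensors, viewer, ticket
def cal(n):
    c=viewer.get_calibration(n); R=cv2.Rodrigues(np.array(c["rvec"],float))[0]
    return c,R,np.array(c["tvec"],float).ravel()
def cloud(n,depth):
    c,R,t=cal(n); v,u=np.mgrid[:400,:640]
    P=np.stack([(u-c["cx"])/c["fx"]*depth,(v-c["cy"])/c["fy"]*depth,depth],-1)
    W=(P-t)@R; W[depth<=0]=np.nan; return W
def rect(W,m,z0,z1):
    P=W[m]; P=P[(P[:,2]>z0)&(P[:,2]<z1)]
    (c,s,a)=cv2.minAreaRect((P[:,:2]*1000).astype(np.float32))
    return np.round(c,1),np.round(s,1),round(a,2),len(P),np.round(np.median(P[:,2])*1000,1)
E
python3 - <<'E'
from h import *
for n in("top","side"):
    im,d=viewer.grab_frame(n); cv2.imwrite(f"pics/{n}0.png",im[...,::-1]); W=cloud(n,d); np.savez(f"{n}0.npz",im=im,W=W)
    c,R,t=cal(n);print(n,"cam at",-R.T@t,c["fx"])
    for g in("cover_center","rack","case","jar","tape","brush","bottle"):
        for r in viewer.trace(g,n):
            m=r["region"]; P=W[m]; 
            print(g,round(r["confidence"],2),np.round(r["pixel"]),m.sum(),np.round(np.nanmedian(P,0),3),np.round(np.nanpercentile(P[:,2],[5,95]),3),im[m].mean(0).round())
print(sensors.observe())
E
```

```text
top cam at [0.40646641 0.04825879 1.50255697] 458.89127220427054
cover_center 0.93 [264. 251.] 929 [0.332 0.224 0.008] [0.003 0.014] [182. 122.  28.]
cover_center 0.84 [413. 191.] 1115 [ 0.533 -0.252  0.068] [0.062 0.073] [178. 175. 181.]
cover_center 0.62 [434. 283.] 1955 [ 0.231 -0.321  0.011] [0.004 0.016] [180. 176. 182.]
rack 0.83 [386. 195.] 1476 [ 0.511 -0.163  0.066] [0.045 0.076] [149. 107.  76.]
case 0.91 [274. 183.] 1017 [0.534 0.198 0.016] [0.002 0.049] [72. 64. 44.]
case 0.75 [321. 229.] 195 [0.392 0.035 0.085] [0.054 0.09 ] [173. 165.  69.]
case 0.65 [199. 158.] 935 [0.622 0.443 0.017] [0.002 0.048] [ 64. 107.  87.]
jar 0.7 [322. 230.] 230 [0.392 0.035 0.084] [0.001 0.089] [170. 157.  67.]
tape 0.68 [377. 237.] 301 [ 0.371 -0.11   0.023] [0.006 0.029] [ 83.  90. 138.]
brush 0.66 [312. 140.] 579 [0.693 0.076 0.018] [-0.001  0.024] [151. 122.  96.]
bottle 0.69 [365. 131.] 199 [ 0.712 -0.084  0.069] [0.013 0.102] [144. 102.  86.]
side cam at [ 0.24097198 -0.76584064  0.71360058] 422.0870219595632
cover_center 0.75 [239. 371.] 4112 [ 0.221 -0.311  0.009] [0.007 0.011] [209.
[... 701 characters left out ...]
.191 0.026] [0.004 0.047] [38. 34. 28.]
{'clock': 0.8, 'q': array([ 1.14441028e+00,  4.90840503e-01,  1.55892094e+00,  1.28526457e-05,
        1.09171342e+00, -1.05584841e-01]), 'dq': array([ 0.00049982, -0.00057124,  0.00071178, -0.00035385,  0.00064635,
       -0.00021745]), 'joint_efforts': array([-9.66728330e-04, -6.12404823e+01, -2.58426243e+01,  6.92811096e-02,
        4.44418879e-02, -4.71374449e-05]), 'tcp_pos': array([0.19704612, 0.59312554, 0.2366907 ]), 'eef_rot': array([1.59716602e-01, 9.87162906e-01, 5.83246668e-05, 9.97915076e-06]), 'contact_force': array([0.51231837, 0.73914253, 0.17001836]), 'ft_torque': array([0.01604673, 0.03457484, 0.02900091]), 'width': 0.998872040019912}
```

View pics/top0.png

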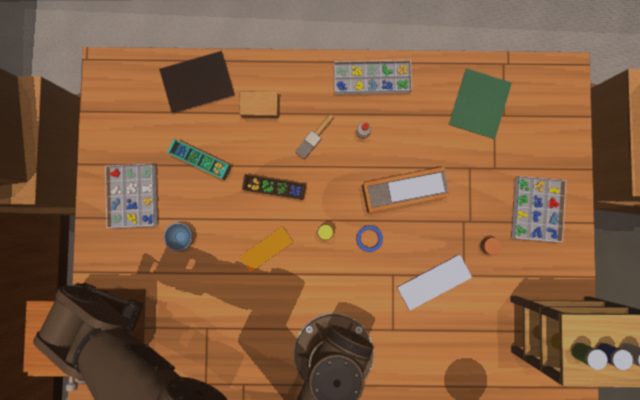

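View pics/side0.png

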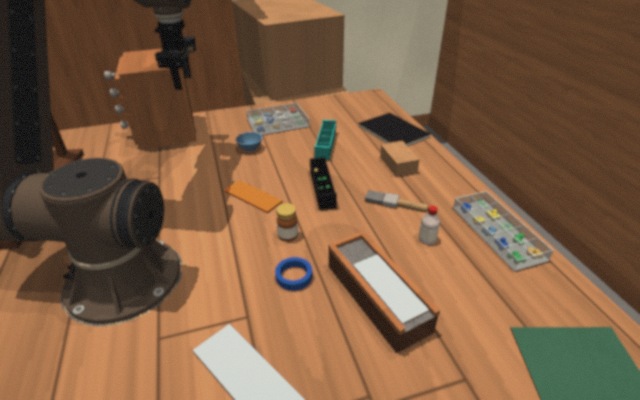

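The white cover (top pixel 413,191) lies in the rack, with free channel at the left. So the rack's rear faces +y and its open front faces −y. The black case is at (274,186). The large white plate (434,283) and the orange one (267,248) are the look-alikes.

Run:
```python
from h import *
for n in("top","side"):
    z=np.load(f"{n}0.npz"); W=z["W"]; im=z["im"].astype(int)
    X,Y,Z=W[...,0],W[...,1],W[...,2]
    inr=(abs(X-.52)<.12)&(abs(Y+.225)<.2)
    white=(im.min(-1)>150)&(im.max(-1)-im.min(-1)<30)
    print(n,"cover",rect(W,inr&white,.055,.08))
    print("rack top",rect(W,inr,.045,.09))
    inc=(abs(X-.534)<.08)&(abs(Y-.198)<.13)
    print("case",rect(W,inc,.025,.07))
    for g in("cover_center","rack","case"):
        c,R,t=cal(n)
        for r in viewer.landmark_of(g,n):
            u,v=r["pixel"]; h={"cover_center":.064,"rack":0,"case":0}[g]
            d=R.T@np.array([(u-c["cx"])/c["fx"],(v-c["cy"])/c["fy"],1]); o=-R.T@t
            print(g,round(r["confidence"],2),np.round(o+d*(h-o[2])/d[2],3))
    im=z["im"]
    a=im[160:220,340:460] if n=="top" else im[225:350,320:445]
    b=im[165:205,230:320] if n=="top" else im[150:215,300:350]
    cv2.imwrite(f"pics/c_{n}.png",np.hstack([cv2.resize(k,None,fx=360/k.shape[0]*1.0 if 0 else 400/k.shape[1],fy=400/k.shape[1],interpolation=2)[:400] if 1 else 0 for k in (a,)])[...,::-1])
```

```text
top cover (array([ 533.6, -252.4]), array([ 60.5, 170.1]), 11.44, 1031, np.float64(68.2))
rack top (array([ 526.3, -221.8]), array([ 94.2, 261.6]), 11.98, 2495, np.float64(68.1))
case (array([533.9, 199.3]), array([197.6,  50.7]), 81.33, 332, np.float64(40.0))
cover_center 0.74 [ 0.518 -0.249  0.064]
cover_center 0.73 [ 0.233 -0.313  0.064]
rack 0.71 [ 0.517 -0.221  0.   ]
case 0.84 [0.532 0.2   0.   ]
case 0.69 [0.622 0.444 0.   ]
side cover (array([ 533.5, -249.3]), array([ 66.2, 178.7]), 11.73, 2043, np.float64(66.2))
rack top (array([ 524.6, -223.9]), array([ 97.9, 262.7]), 12.28, 5364, np.float64(66.1))
case (array([532. , 195.9]), array([202.1,  50.8]), 81.52, 547, np.float64(36.2))
cover_center 0.93 [0.324 0.139 0.064]
cover_center 0.82 [ 0.232 -0.361  0.064]
cover_center 0.6 [ 0.538 -0.251  0.064]
rack 0.77 [ 0.525 -0.219 -0.   ]
case 0.74 [0.53  0.201 0.   ]
case 0.74 [0.619 0.445 0.   ]
```

>>> servo_tool --increments "0 150 -367 0 -0.52;0 150 -367 0 -0.52;0 150 -367 0 -0.52;0 150 -367 0 -0.52;0 150 -367 0 -0.52;0 311.5 -735 0 -1.042;0 311.5 -735 0 -1.042;0 311.5 -735 0 -1.042;0 311.5 -735 0 -1.042;0 311.5 -735 0 -1.042;0 311.5 -735 0 -1.042;0 311.5 -735 0 -1.042" --newtons 10

```text
clock: 2.1
tcp_pos: [0.3913, 0.1303, 0.237]
eef_rot: [0.63, 0.777, 0.0, 0.0]
contact_force: [1.4, 1.5, 0.5]
width: 0.213
```

>>> servo_tool --increments "0 117 -272 0 0;0 117 -272 0 0;0 117 -272 0 0;0 117 -272 0 0;0 117 -272 0 0;0 117 -272 0 0;0 117 -272 0 0;0 117 -272 -70 0;0 117 -272 -110 0;0 117 -272 -110 0;0 117 -272 -110 0"

```text
clock: 3.02
tcp_pos: [0.5059, -0.1394, 0.1222]
eef_rot: [0.63, 0.776, -0.001, -0.004]
contact_force: [-0.4, 0.2, 0.7]
width: 0.004
```

```bash
cat >> h.py <<'E'
def axes(ang): a=np.deg2rad(ang); return np.array([[np.cos(a),np.sin(a)],[-np.sin(a),np.cos(a)]])
def rk(p): return axes(11.9)@(np.asarray(p)-[525.5,-222])
E
python3 - <<'E'
from h import *
s=sensors.observe();print(s["tcp_pos"],s["eef_rot"],s["width"],rk(s["tcp_pos"][:2]*1000))
im,d=viewer.grab_frame("side"); cv2.imwrite("pics/s1.png",cv2.resize(im[120:360,250:490],None,fx=2.4,fy=2.4)[...,::-1])
E
```

```text
[ 0.50590053 -0.13939858  0.12220054] [ 0.63018333  0.77643673 -0.0010903  -0.00371247] 0.004309502567524063 [-2.14550326 84.86772473]
```

View pics/s1.png

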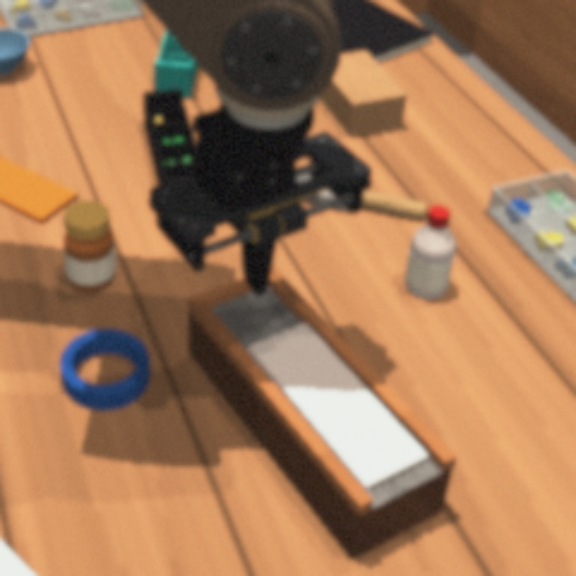

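The fingertips (258,290 in the crop) are over the free channel behind the cover, so I'll lower them.

>>> servo_tool --increments "0 2 0 -15 0;0 2 0 -30 0;0 2 0 -30 0;0 2 0 -30 0"

```text
clock: 3.4
tcp_pos: [0.5105, -0.1397, 0.0982]
eef_rot: [0.63, 0.777, 0.0, 0.001]
contact_force: [-0.4, 0.3, 0.4]
width: 0.006
```

>>> servo_tool --increments "0 -1 0 -6 0;0 -1 0 -12 0;0 -1 0 -12 0;0 -1 0 -12 0"

```text
clock: 3.73
tcp_pos: [0.5089, -0.1397, 0.0848]
eef_rot: [0.63, 0.777, 0.0, -0.0]
contact_force: [-0.9, 0.7, 0.3]
width: 0.004
```

>>> servo_tool --increments "0 1.6 -7.8 0 0;0 3.3 -15.7 0 0;0 4.5 -21.5 0 0;0 5.7 -27.4 0 0;0 7 -33.3 0 0;0 8.2 -39.1 0 0;0 9.5 -45 0 0;0 10.7 -51 0 0;0 12 -57 0 0;0 13.4 -63.6 0 0;0 15 -71 0 0;0 16.5 -78.3 0 0"

```text
clock: 4.73
tcp_pos: [0.5256, -0.2188, 0.0847]
eef_rot: [0.63, 0.777, 0.0, 0.0]
contact_force: [-0.2, 1.5, 0.3]
width: 0.006
```

```bash
cat >> h.py <<'E'
def cov(n,ctr,r=.16,z=(.055,.085)):
    im,d=viewer.grab_frame(n); W=cloud(n,d); i=im.astype(int)
    near=np.hypot(W[...,0]-ctr[0],W[...,1]-ctr[1])<r
    m=near&(i.min(-1)>110)&(i.max(-1)-i.min(-1)<35)
    m=cv2.morphologyEx(m.astype(np.uint8),cv2.MORPH_OPEN,np.ones((3,3)))>0
    return im,W,m,rect(W,m,*z)
E
python3 - <<'E'
from h import *
s=sensors.observe();print(s["tcp_pos"],s["contact_force"],rk(s["tcp_pos"][:2]*1000))
im,W,m,r=cov("side",(.548,-.32)); print(r,rk(r[0]))
P=W[m&(W[...,2]>.055)]; Q=np.array([rk(p) for p in P[:,:2]*1000]); print(np.percentile(Q,[1,5,50,95,99],axis=0).round(1), np.linalg.lstsq(np.c_[Q,np.ones(len(Q))],P[:,2]*1000,rcond=None)[0])
cv2.imwrite("pics/s2.png",cv2.resize(im[120:380,250:510],None,fx=2.2,fy=2.2)[...,::-1])
E
```

```text
[ 0.52556203 -0.21876521  0.08465765] [-0.21467552  1.48770411  0.29574691] [0.72772206 3.15248375]
(array([ 548.4, -310.8]), array([ 70.4, 176.3]), 12.07, 2380, np.float64(66.2)) [  4.0969241  -91.61367372]
[[ -30.2 -178.6]
 [ -28.  -173.5]
 [   0.  -107.5]
 [  29.   -23.6]
 [  33.7  -14. ]] [-3.71970737e-03  1.37146560e-03  6.62741835e+01]
```

View pics/s2.png

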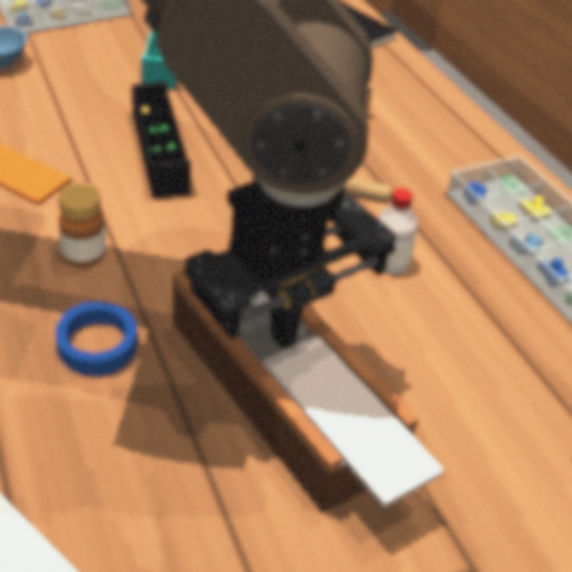

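The cover overhangs flat. Its centre is at rack y ≈ −92 by camera and by tool contact alike. I'll push 13 mm more, then back off and rise.

>>> servo_tool --increments "0 1.3 -6.4 0 0;0 2.7 -12.7 0 0;0 2.7 -12.7 0 0;0 2.7 -12.7 0 0;0 2.7 -12.7 0 0;0 0.6 -2.7 0 0;0 0.6 -2.7 0 0;0 0.6 -2.7 40 0;0 0.6 -2.7 60 0;0 0.6 -2.7 60 0;0 0.6 -2.7 60 0"

```text
clock: 5.7
tcp_pos: [0.5262, -0.2204, 0.1456]
eef_rot: [0.63, 0.777, 0.0, 0.001]
contact_force: [-0.7, -0.2, 0.3]
width: 0.003
```

Run:
```python
from h import *
s=sensors.observe();print(s["tcp_pos"],s["contact_force"],rk(s["tcp_pos"][:2]*1000))
for n in("side","top"):
    im,W,m,r=cov(n,(.548,-.32)); print(r,rk(r[0]))
    Q=np.array([rk(p) for p in W[m&(W[...,2]>.055)][:,:2]*1000]); print(np.percentile(Q,[1,50,99],axis=0).round(1))
    f=Q[Q[:,1]<-140]; print("front x mid",np.percentile(f[:,0],[3,97]).round(1))
```

```text
[ 0.52624104 -0.22037463  0.1455759 ] [-0.69377291 -0.1819115   0.3420457 ] [1.06026907 1.43763462]
(array([ 542.8, -288. ]), array([ 71.8, 251. ]), 12.38, 2546, np.float64(66.2)) [  3.31872921 -68.14892542]
[[ -30.4 -192.5]
 [  -0.4 -119.2]
 [  33.5  -14.6]]
front x mid [-30.1  28.7]
(array([ 564.7, -395.5]), array([61.4, 26.9]), 16.23, 84, np.float64(68.3)) [   2.58112605 -177.85451298]
[[ -28.2 -189.9]
 [  -3.4 -181.3]
 [  32.9  -55.4]]
front x mid [-27.  32.]
```

>>> servo_tool --increments "90 8 -37 0 0;90 16 -74 0 0;90 24 -111 0 0;90 30.7 -148.3 0 0;90 30.7 -148.3 0 0;90 30.7 -148.3 -20 0;90 30.7 -148.3 -40 0;90 30.7 -148.3 -40 0;90 30.7 -148.3 -40 0"

```text
clock: 6.55
tcp_pos: [0.5561, -0.3683, 0.103]
eef_rot: [0.63, 0.777, 0.0, -0.002]
contact_force: [0.9, -0.5, 0.1]
width: 0.579
```

Run:
```python
from h import *
s=sensors.observe();print(s["tcp_pos"],s["eef_rot"],s["contact_force"],s["width"],rk(s["tcp_pos"][:2]*1000))
im,d=viewer.grab_frame("side")
cv2.imwrite("pics/s3.png",cv2.resize(im[140:380,270:510],None,fx=2.4,fy=2.4)[...,::-1])
```

```text
[ 0.55609183 -0.36830454  0.10300874] [ 6.29845111e-01  7.76718615e-01  4.58076913e-05 -1.82425268e-03] [ 0.87139487 -0.50431455  0.07479811] 0.5787103118785502 [  -0.23422842 -149.46846765]
```

View pics/s3.png

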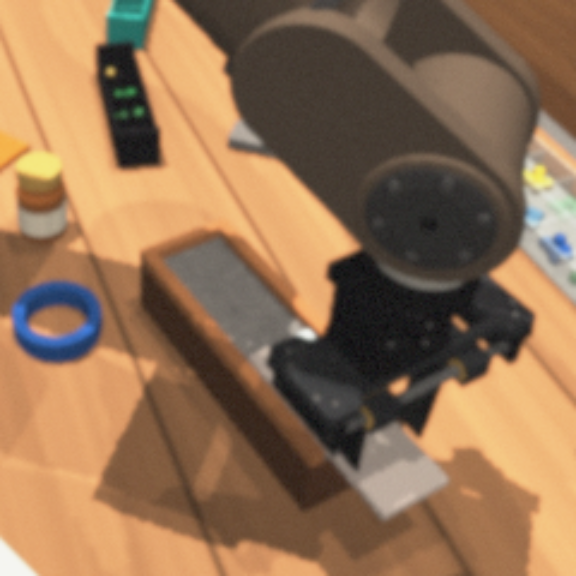

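The jaws are above the overhang and still opening (55 mm). I'll let them finish opening before descending.

>>> servo_tool --increments "90 0 0 0 0;90 0 0 0 0;90 0 0 0 0;90 0 0 0 0;90 0 0 0 0;90 0 0 0 0;90 0 0 0 0"

```text
clock: 7.18
tcp_pos: [0.5567, -0.369, 0.1048]
eef_rot: [0.63, 0.777, 0.0, 0.0]
contact_force: [0.6, 0.3, -0.7]
width: 0.946
```

>>> servo_tool --increments "90 0 0 -13 0;90 0 0 -26 0;90 0 0 -38 0;90 0 0 -38 0;90 0 0 -38 0;60 0 0 -38 0;60 0 0 -38 0;60 0 0 -38 0;60 0 0 -38 0;60 0 0 -38 0" --newtons 40

```text
clock: 8.02
tcp_pos: [0.5568, -0.3691, 0.067]
eef_rot: [0.63, 0.777, 0.0, 0.0]
contact_force: [0.9, -0.1, 0.1]
width: 0.662
```

>>> servo_tool --increments "40 0 0 0 0;40 0 0 0 0;40 0 0 0 0;40 0 0 0 0;40 0 0 4 0;40 0 0 8 0;40 0 0 8 0;40 0 0 8 0" --newtons 50

```text
clock: 8.68
tcp_pos: [0.5567, -0.369, 0.0749]
eef_rot: [0.63, 0.777, 0.0, 0.0]
contact_force: [0.3, 0.1, -1.3]
width: 0.648
```

Run:
```python
from h import *
s=sensors.observe();print(s["tcp_pos"],s["contact_force"],s["ft_torque"],s["width"])
im,W,m,r=cov("side",(.548,-.32)); 
Q=W[m&(W[...,2]>.055)]*1000; q=(axes(11.9)@(Q[:,:2]-[525.5,-222]).T).T
k=(q[:,1]<-20)&(abs(q[:,0])<28); print(k.sum(),np.linalg.lstsq(np.c_[q[k]+[0,150],np.ones(k.sum())],Q[k,2],rcond=None)[0])
```

```text
[ 0.55668851 -0.36901997  0.07486316] [ 0.26315248  0.12601886 -1.32484507] [-0.15276655 -0.01046992 -0.00836877] 0.6475011059994271
935 [-1.01825154e-02 -2.77424100e-03  7.41415503e+01]
```

>>> servo_tool --increments "40 0 0 12 0;40 0 0 30 0;40 0 0 55 0;40 0 0 80 0;40 0 0 100 0;40 0 0 115 0;40 0 0 120 0;40 0 0 120 0;40 0 0 120 0"

```text
clock: 9.48
tcp_pos: [0.5565, -0.3688, 0.1943]
eef_rot: [0.63, 0.777, 0.0, -0.0]
contact_force: [0.8, -0.5, -1.2]
width: 0.648
```

Run:
```python
from h import *
s=sensors.observe();t=s["tcp_pos"]*1000;print(t,s["eef_rot"],s["contact_force"],s["width"])
for n in("side","top"):
    im,W,m,r=cov(n,(.54,-.30),z=(.17,.22)); m=m&(W[...,2]>.17)&(W[...,2]<.22)
    Q=W[m]*1000; q=(axes(11.9)@(Q[:,:2]-t[:2]).T).T
    print(n,len(q),np.percentile(q,[1,3,97,99],axis=0).round(1),np.median(Q[:,2]))
    k=(abs(q[:,0])<28);print(np.linalg.lstsq(np.c_[q[k],np.ones(k.sum())],Q[k,2],rcond=None)[0])
    if n=="side": cv2.imwrite("pics/s4.png",cv2.resize(im[100:340,270:510],None,fx=2.4,fy=2.4)[...,::-1])
```

```text
[ 556.46550838 -368.84263423  194.28517587] [ 6.29872830e-01  7.76698245e-01  2.36860640e-05 -2.32069060e-04] [ 0.83401934 -0.53001159 -1.24221853] 0.6481589534044522
side 924 [[-31.9 -41.6]
 [-30.7 -40.1]
 [ 27.  124.3]
 [ 28.4 126.1]] 193.5792590171381
[-4.22216138e-04 -2.79234296e-03  1.93587945e+02]
top 604 [[-24.8  35.5]
 [-23.6  39.1]
 [ 29.9 127.5]
 [ 31.6 129.2]] 194.99085863312942
[-6.34078001e-03  3.88059144e-03  1.94605196e+02]
```

View pics/s4.png

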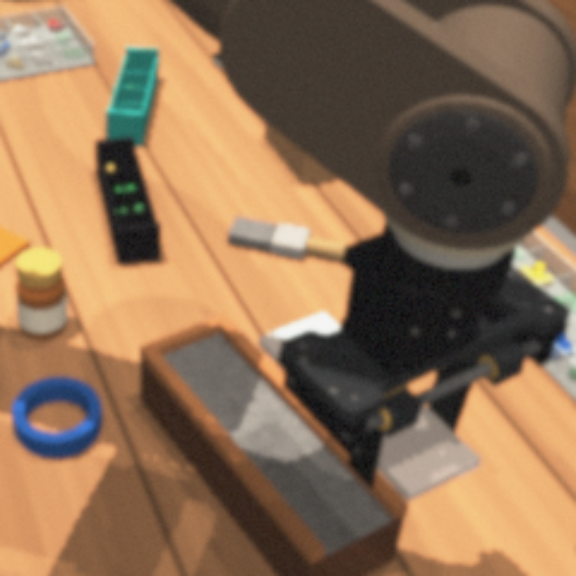

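The cover is held level, with its centre about 44 mm ahead of the TCP along its length. I'll carry it to the case.

>>> servo_tool --increments "40 -1 10 0 0;40 -2 25 0 -0.01;40 -4 47 0 -0.03;40 -5 72 0 -0.05;40 -7 100 0 -0.07;40 -8 128 0 -0.09;40 -10 156 0 -0.11;40 -11 184 0 -0.13;40 -13 212 0 -0.15;40 -15 240 0 -0.17;40 -15 262 0 -0.18;40 -15 262 0 -0.18"

```text
clock: 10.58
tcp_pos: [0.5407, -0.1031, 0.1942]
eef_rot: [0.696, 0.718, -0.0, -0.001]
contact_force: [0.1, -0.1, 0.6]
width: 0.644
```

>>> servo_tool --increments "40 -1 10 0 0;40 -2 25 0 -0.01;40 -4 47 0 -0.03;40 -5 72 0 -0.05;40 -7 100 0 -0.07;40 -8 128 0 -0.09;40 -10 156 0 -0.11;40 -11 184 0 -0.13;40 -13 212 0 -0.15;40 -15 240 0 -0.17;40 -15 261 0 -0.178;40 -15 261 0 -0.178"

```text
clock: 11.58
tcp_pos: [0.5263, 0.1567, 0.1943]
eef_rot: [0.758, 0.653, 0.0, -0.0]
contact_force: [-1.0, -0.0, -1.1]
width: 0.648
```

Run:
```python
from h import *
s=sensors.observe();t=s["tcp_pos"]*1000;e=s["eef_rot"];print(t,e,2*np.degrees(np.arctan2(e[1],e[0]))-90,s["contact_force"],s["width"])
for n in("side","top"):
    im,W,m,r=cov(n,(.533,.2),z=(.17,.22)); m=m&(W[...,2]>.17)&(W[...,2]<.22)
    Q=W[m]*1000; q=(axes(-8.6)@(Q[:,:2]-t[:2]).T).T
    print(n,len(q),np.percentile(q,[1,3,97,99],axis=0).round(1),np.median(Q[:,2]),r)
    X,Y,Z=W[...,0],W[...,1],W[...,2]
    print("case",rect(W,(abs(X-.534)<.08)&(abs(Y-.198)<.13)&(Z<.07),.025,.07))
    cv2.imwrite(f"pics/{n}5.png",cv2.resize(im[100:240,250:390] if n=="side" else im[140:230,220:320],None,fx=4,fy=4)[...,::-1])
```

```text
[526.25537544 156.73003336 194.26177568] [ 7.57541229e-01  6.52787275e-01  1.04749844e-05 -2.44554321e-04] -8.495833893189115 [-0.96080172 -0.00264431 -1.11815188] 0.6477508965635874
side 333 [[-23.9 -42.9]
 [-21.7 -41.6]
 [ 28.2 100.7]
 [ 29.5 103.7]] 193.42989451061544 (array([530.7, 187.2]), array([150.9,  57.9]), 78.71, 333, np.float64(193.4))
case (array([531.9, 195.6]), array([201.7,  50.8]), 81.22, 550, np.float64(36.0))
top 96 [[-28.  110.2]
 [-27.1 111.4]
 [ 26.4 126.9]
 [ 29.6 127.1]] 195.33345928980364 (array([545.5, 276.6]), array([58.3, 16.4]), 0.22, 96, np.float64(195.3))
case (array([524.2, 198.2]), array([ 18. , 199.9]), 5.53, 11, np.float64(50.7))
```

View pics/side5.png

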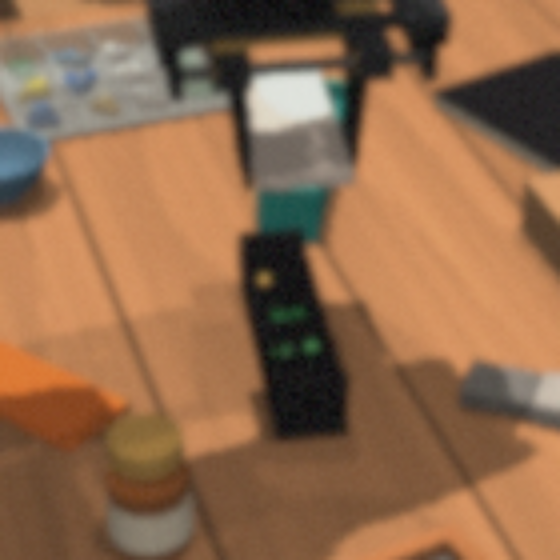

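>>> servo_tool --increments "40 0 -2 -15 0;40 0 -2 -35 0;40 0 -2 -55 0;40 0 -2 -75 0;40 0 -2 -95 0;40 0 -2 -110 0;40 0 -2 -122 0;40 0 -2 -129 0;40 0 -2 -129 0;40 0 -2 -129 0"

```text
clock: 12.52
tcp_pos: [0.5269, 0.1513, 0.0657]
eef_rot: [0.758, 0.652, -0.0, -0.0]
contact_force: [-1.2, -0.1, -1.2]
width: 0.648
```

Run:
```python
from h import *
s=sensors.observe();t=s["tcp_pos"]*1000;print(t,s["contact_force"],s["width"])
for n in("side","top"):
    im,W,m,r=cov(n,(.533,.2),z=(.05,.08)); Z=W[...,2]
    w=m&(Z>.05)&(Z<.08)
    q=(axes(-8.6)@(W[w][:,:2]*1000-t[:2]).T).T
    print(n,len(q),np.percentile(q,[1,3,97,99],axis=0).round(1) if len(q) else 0)
    dark=(im.max(-1)<90)&(Z>.03)&(Z<.06)
    q=(axes(-8.6)@(W[dark][:,:2]*1000-t[:2]).T).T; q=q[(abs(q[:,0])<40)&(q[:,1]>-90)&(q[:,1]<190)]
    print("case",len(q),np.percentile(q,[1,3,97,99],axis=0).round(1) if len(q) else 0)
    cv2.imwrite(f"pics/{n}6.png",cv2.resize(im[120:230,280:390] if n=="side" else im[150:220,230:330],None,fx=5,fy=5,interpolation=2)[...,::-1])
```

```text
[526.86277708 151.26135574  65.74625949] [-1.23194976 -0.14700344 -1.16977287] 0.648015609197636
side 321 [[-23.9 -42.8]
 [-21.4 -39.9]
 [ 28.  107.1]
 [ 29.6 110.2]]
case 164 [[-34.3 -56.6]
 [-31.7 -55.2]
 [ 22.3 -12. ]
 [ 22.7 -10.1]]
top 111 [[-28.4 110.5]
 [-27.5 111.3]
 [ 28.9 128.9]
 [ 30.1 129.2]]
case 33 [[-23.8 137.4]
 [-22.3 137.5]
 [ 19.8 141.8]
 [ 19.8 142. ]]
```

View pics/side6.png

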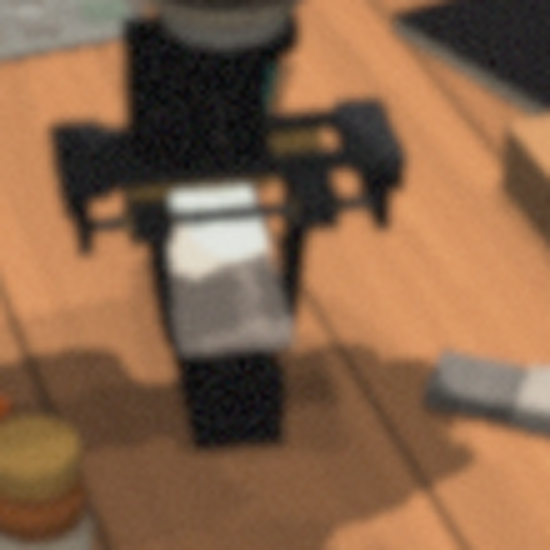

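View pics/top6.png

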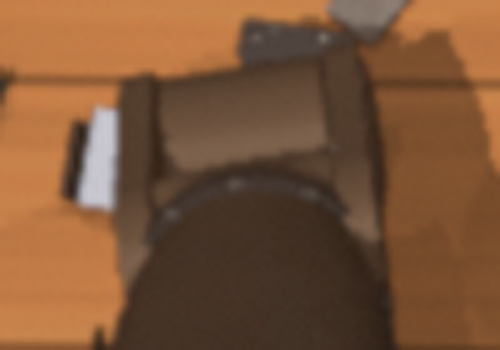

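Run:
```python
from h import *
s=sensors.observe();t=s["tcp_pos"]*1000;A=axes(-8.6);print(t)
def prof(n,im,z,lo,hi,step=1.5,xs=np.linspace(-14,14,15)):
    c,R,T=cal(n);out=[]
    ys=np.arange(lo,hi,step)
    P=np.array([[*(t[:2]+A.T@[x,y]),z] for y in ys for x in xs])/1000
    K=np.array([[c["fx"],0,c["cx"]],[0,c["fy"],c["cy"]],[0,0,1.]])
    uv=cv2.projectPoints(P,np.array(c["rvec"],float),T,K,None)[0].reshape(-1,1,2).astype(np.float32)
    g=cv2.remap(im.astype(np.float32).max(-1),uv[...,0],uv[...,1],cv2.INTER_LINEAR).reshape(len(ys),-1).mean(1)
    return ys,g
def edges(ys,g):
    d=np.gradient(cv2.GaussianBlur(g.reshape(-1,1).astype(np.float32),(1,5),1).ravel(),ys)
    k=[i for i in range(1,len(d)-1) if abs(d[i])>3 and abs(d[i])>=abs(d[i-1]) and abs(d[i])>=abs(d[i+1])]
    return [(round(float(ys[i]),1),round(float(d[i]),1)) for i in k]
zt=t[2]+.5
S,T_=viewer.grab_frame("side")[0],viewer.grab_frame("top")[0]
S0,T0=np.load("side0.npz")["im"],np.load("top0.npz")["im"]
print("side now z=cover",edges(*prof("side",S,zt,-80,-10)))
print("side now z=0",edges(*prof("side",S,0,-80,-20)))
print("side0 z=0 near",edges(*prof("side",S0,0,-80,-20)))
print("top now cover plane",edges(*prof("top",T_,zt,100,170)))
print("top now z=50",edges(*prof("top",T_,50,100,170)))
print("top0 z=50 far",edges(*prof("top",T0,50,100,170)))
print("top0 z=50 near",edges(*prof("top",T0,50,-80,-20)),"z0",edges(*prof("top",T0,0,-80,-20)))
ws=dict(xs=np.linspace(-14,14,15))
```

```text
[527.11551622 151.66936444  66.39881796]
side now z=cover [(-54.5, 7.4)]
side now z=0 [(-51.5, -6.7)]
side0 z=0 near [(-54.5, -10.1)]
top now cover plane [(110.5, 13.9), (130.0, -18.7), (140.5, 15.5)]
top now z=50 [(113.5, 13.8), (133.0, -18.5), (143.5, 15.4)]
top0 z=50 far [(112.0, -8.1), (127.0, -5.0), (145.0, 13.7)]
top0 z=50 near [(-56.0, -11.6), (-38.0, 8.9), (-29.0, -6.6)] z0 [(-54.5, -11.4), (-35.0, 9.1), (-26.0, -6.1)]
```

Both cameras put the cover within about 2 mm of centred. I'll shift it +2 mm along the case and lower it slowly, watching the force.

>>> servo_tool --increments "40 0.3 2 0 0;40 0.3 2 -3 0;40 0.3 2 -6 0;40 0.3 2 -9 0;40 0.3 2 -12 0;40 0.3 2 -14 0;40 0.3 2 -15 0;40 0.3 2 -16 0;40 0.3 2 -16 0;40 0.3 2 -16 0"

```text
clock: 13.55
tcp_pos: [0.527, 0.154, 0.0496]
eef_rot: [0.758, 0.652, 0.0, 0.0]
contact_force: [0.6, -1.0, -0.8]
width: 0.646
```

The underside is now about 42 mm up, below the end-wall tops, with no contact. I'll go down the last bit.

>>> servo_tool --increments "40 0 0 -0.5 0;40 0 0 -1 0;40 0 0 -1.5 0;40 0 0 -1.5 0;40 0 0 -1.5 0"

```text
clock: 13.97
tcp_pos: [0.527, 0.154, 0.0481]
eef_rot: [0.758, 0.652, 0.0, 0.0]
contact_force: [0.1, 0.7, -0.6]
width: 0.649
```

>>> servo_tool --increments "40 0 0 -0.5 0;40 0 0 -1 0;40 0 0 -1 0;40 0 0 -1 0"

```text
clock: 14.3
tcp_pos: [0.527, 0.154, 0.0471]
eef_rot: [0.758, 0.652, 0.0, 0.0]
contact_force: [0.7, -0.7, -0.8]
width: 0.648
```

>>> servo_tool --increments "40 0 0 -0.4 0;40 0 0 -0.8 0;40 0 0 -0.8 0;40 0 0 -0.8 0"

```text
clock: 14.63
tcp_pos: [0.5271, 0.154, 0.047]
eef_rot: [0.758, 0.652, 0.0, 0.0]
contact_force: [-2.6, -0.8, 7.4]
width: 0.645
```

Contact at TCP 47.0 puts the cover centre at 44 mm, which is the seated height. I'll ease off and release.

>>> servo_tool --increments "40 0 0 0.5 0;40 0 0 0.5 0;82 0 0 0.5 0;82 0 0 0.5 0;82 0 0 0.5 0;82 0 0 0.5 0;82 0 0 0.5 0;82 0 0 0.5 0;82 0 0 0.5 0" --newtons 20

```text
clock: 15.38
tcp_pos: [0.527, 0.1539, 0.0468]
eef_rot: [0.758, 0.652, -0.0, 0.0]
contact_force: [0.3, -0.0, -0.3]
width: 0.859
```

Now I'll rise and move clear toward the robot's left rear so I can look.

>>> servo_tool --increments "82 0 0 10 0;82 0 0 30 0;82 0 0 60 0;82 0 0 100 0;82 0 0 140 0;82 0 0 180 0;82 -20 -30 200 0;82 -30 -70 200 0;82 -40 -110 200 0;82 -40 -150 200 0;82 -40 -190 200 0;82 -40 -230 200 0"

```text
clock: 16.38
tcp_pos: [0.4863, -0.0777, 0.248]
eef_rot: [0.758, 0.652, 0.0, 0.001]
contact_force: [0.6, -0.1, -0.0]
width: 0.86
```

>>> servo_tool --increments "82 -10 -40 0 0;82 -10 -80 0 0;82 -10 -80 0 0"

```text
clock: 16.63
tcp_pos: [0.4767, -0.1615, 0.2476]
eef_rot: [0.76, 0.65, -0.0, 0.001]
contact_force: [0.1, 0.5, 0.0]
width: 0.864
```

Run:
```python
from h import *
s=sensors.observe();print(s["tcp_pos"],s["contact_force"],s["width"])
for n in("side","top"):
    im,W,m,r=cov(n,(.533,.2),z=(.035,.065)); Z=W[...,2]; print(n,"cover",r)
    X,Y=W[...,0],W[...,1]
    print("case+cover",rect(W,(abs(X-.534)<.08)&(abs(Y-.198)<.13),.025,.07))
    w=m&(Z>.035)&(Z<.065)&(np.hypot(X-.533,Y-.2)<.08); q=(axes(-8.6)@(W[w][:,:2]*1000-[533,198]).T).T
    print(np.linalg.lstsq(np.c_[q,np.ones(len(q))],Z[w]*1000,rcond=None)[0])
    k=(im[110:220,280:390] if n=="side" else im[150:220,225:335]); cv2.imwrite(f"pics/{n}7.png",cv2.resize(k,None,fx=5,fy=5,interpolation=2)[...,::-1])
a=cv2.imread("pics/side7.png");b=cv2.imread("pics/top7.png");cv2.imwrite("pics/f7.png",cv2.resize(np.vstack([a,b]),None,fx=.65,fy=.65))
```

```text
[ 0.47665122 -0.16147934  0.24762876] [0.07603776 0.51332698 0.02222106] 0.8638041538792252
side cover (array([530. , 178.9]), array([152.3,  61.8]), 80.62, 300, np.float64(46.1))
case+cover (array([529.6, 175.1]), array([160. ,  61.8]), 80.41, 436, np.float64(45.8))
[7.81959541e-03 5.55750583e-04 4.60981436e+01]
top cover (array([534.7, 197.9]), array([171.3,  62.4]), 80.69, 1035, np.float64(48.2))
case+cover (array([534.8, 198.5]), array([197. ,  62.4]), 80.69, 1153, np.float64(48.2))
[-6.46006165e-03  8.13768135e-04  4.83434279e+01]
```

View pics/f7.png

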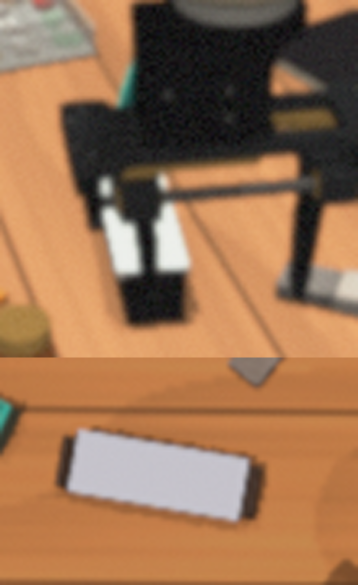

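The cover lies level (top at 48 mm) between both end walls. In the top view its centre is within about 1 mm of the case's, and square within about 0.7°. The arm is clear, so I'm handing in.

```bash
python3 -c "
from h import *
print(ticket.finish_job())"
```

```text
the job is handed in; nothing more can be done
None
```

I placed the white cover on the black bead case, let go, and handed the job in at about 16.7 s of the 58 s allowed. No verdict came back.

- **Slide and lift:** I pushed the cover along the channel from behind with closed fingers until it overhung the front by about 60 mm, still flat. I then gripped the overhang across its sides and lifted it level, about 130 mm clear of the channel.
- **Placing:** I lowered it slowly until contact at the seated height (centre 44 mm up, about 7 N), then released and moved clear.
- **Last checks (top camera):**
  - The cover's top is at 48 mm, and it is level to under 0.01 rad and inside both end walls.
  - Its centre is about 1 mm from the case's both ways, and it is about 0.6° off square. The across and squareness figures use the case as measured at the start.
- **Disagreements:**
  - The top and side cameras differed by 2–4 mm on the case's position along its length. I aimed in between, and the cover dropped between the end walls without touching them.
  - In the last side picture the gripper hid part of the cover, so its position there was not usable. Its height read 46 mm, about 2 mm lower, the same offset it had shown all along.
- **Not re-measured:** I did not measure the bystanders again. The arm met no unexpected force on the way.

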